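# Tap three lids shut on the recycling tray

## Task

The empties on the recycling tray have been left with their hinged lids ajar. Tap the lids shut lightly from above with the fingertips, one after the other in this order: first the white shampoo flask, then the clear glass jar, then the flat oblong metal tin. Do not pick up, tip or push away any of them, leave the other things on the tray where they are, and finish clear of everything.

Things in the scene. Friction and masses are not known exactly. Their poses are not given: they have to be found in the camera images.
- flask: Loose empty white plastic shampoo flask, round, 66 mm in diameter; 124 mm from its base to the underside and 130 mm to the top of its shut lid; about 90 g. Origin at the centre of its base, z up; its lid's hinge lies at +x (23 mm from the axis) and the lid's thumb tab points to -x.
- flask_lid (a joint): Hinged flip-top lid of the flask, a white disc 46 mm across and 6 mm thick with a small tab. Joint value: lid angle, 0 = shut flat, growing as the tab end rises; starts at 0.35 to 0.6; shut counts from 0.12 down. It stays where it is left and gives way to 1 to 2 N near the tab. Shut, it gives springily by up to 5 mm downwards under 2 to 14 N and comes back; keep the tap below 25 N.
- flask_tab (a point): Spot to tap: on the top face of the flask's lid, 36 mm from the hinge, near the tab; it moves with the lid. With the lid shut it lies 13 mm from the flask's axis towards its -x, 130 mm above the base.
- jar: Loose clear glass yogurt jar, 72 mm in diameter, 80 mm from its base to the underside and 86 mm to the top of its shut lid; about 210 g. Origin at the centre of its base, z up; hinge at +x (37 mm from the axis), tab to -x.
- jar_lid (a joint): Hinged grey plastic lid of the jar, a disc 74 mm across and 6 mm thick with a small tab. Joint value: lid angle, 0 = shut flat, growing as the tab end rises; starts at 0.35 to 0.6; shut counts from 0.12 down. It stays where it is left and gives way to 1 to 2 N near the tab. Shut, it gives springily by up to 5 mm downwards under 2 to 14 N and comes back; keep the tap below 25 N.
- jar_tab (a point): Spot to tap: on the top face of the jar's lid, 60 mm from the hinge, near the tab; it moves with the lid. With the lid shut it lies 23 mm from the jar's axis towards its -x, 86 mm above the base.
- tin: Loose flat oblong tinplate tin with plain gold lacquer, 62 mm (its x) by 96 mm (its y), 34 mm from its base to the underside and 40 mm to the top of its shut lid; about 135 g. Origin at the centre of its base, z up; hinge along the long side at +x (31 mm from the centre), tab to -x.
- tin_lid (a joint): Hinged metal lid of the tin, 64 by 98 mm, 6 mm thick, with a small tab. Joint value: lid angle, 0 = shut flat, growing as the tab end rises; starts at 0.35 to 0.6; shut counts from 0.12 down. It stays where it is left and gives way to 1 to 2 N near the tab. Shut, it gives springily by up to 5 mm downwards under 2 to 14 N and comes back; keep the tap below 25 N.
- tin_tab (a point): Spot to tap: on the top face of the tin's lid, 50 mm from the hinge, near the tab; it moves with the lid. With the lid shut it lies 19 mm from the tin's centre towards its -x, 40 mm above the base.
- tray: Fixed galvanised steel floor tray, 520 mm (x) by 1040 mm (y), floor 3 mm thick, rim 25 mm high; everything stands on its floor. Origin under its centre.
- bottle: Bystander: loose brown glass bottle, 62 mm in diameter, 212 mm high, at the back. Origin at the centre of its base.
- can: Bystander: loose crushed silver drinks can, 66 mm in diameter, 36 mm high, near the front rim. Origin at the centre of its base.
- vial: Bystander: loose small brown spice jar, 40 mm in diameter, 58 mm high, standing between two of the lidded things. Origin at the centre of its base.
- cork: Bystander: loose cork stopper, 29 mm in diameter, 40 mm high, standing between two of the lidded things. Origin at the centre of its base.
- pot: Bystander: loose open white plastic pot, 72 mm in diameter, 70 mm high, at the back. Origin at the centre of its base.
- cap: Bystander: loose steel jar cap, 62 mm in diameter, 14 mm high, near the front rim. Origin at the centre of its base.
- crusher_edge (a point): Bystander: fixed steel can crusher at the back left (+y) of the tray, base 150 mm (x) by 130 mm (y), its post 250 mm high, its lever with rubber grip standing up to 390 mm. This point is the front inner (-x, -y) corner of its base plate, 12 mm above the base's underside.
- caddy_edge (a point): Bystander: fixed grey plastic open caddy at the back right (-y) of the tray, 200 mm (x) by 120 mm (y), 160 mm high. This point is the front inner (-x, +y) corner of its top rim.
There are look-alikes about, which are no part of the job. Leave any turquoise look-alike of the jar alone.

How it is judged:
By the outcome, as a careful person would: the job done as asked, in the order asked, and still so for the second after the job is handed in, with the robot touching nothing.
It also fails if it takes over 48 s, if anything falls off the work surface, if the arm or the gripper's body presses on something with over 40 N, if the wrist force passes 120 N, or if a joint passes its speed limit or range.

## Robot

A 6-joint arm with a two-finger parallel gripper is mounted at the origin on the work surface. World frame = base frame: x ahead of the robot, y to its left, z up, the work surface at z = 0. Lengths are in m, angles in rad, forces in N, time in s.
With the tool pointing down it reaches from about 0.225 to 0.875 m from the base axis. Payload 3.4 kg.
Tool frame: the origin (TCP) lies midway between the tips of the shut fingers; the grasp point (between the pads) lies env.grip_point_offset behind it (env.grip_point_offset is the distance from the TCP to the grasp point, in m); z points along the fingers, x is the direction in which the jaws open and shut, and the axes are right-handed (so a half turn about z gives the same grasp; the last joint's range is limited). The gripper opens to 85 mm and grips with 20 to 120 N. Pads are 22 mm wide; open, the fingers measure 114 mm over their backs; the gripper's body (76 mm by 85 mm) begins 54 mm behind the grasp point. The pads swing forward as they close: fully open they stand 13 mm farther back than shut.
Start: joints at [-1.436, 0.276, 1.505, -0, 1.361, -0.121], TCP at [0.145, -0.556, 0.231] pointing down, gripper open.
Joint ranges: [-2.89, 2.89], [-0.75, 2.08], [0.22, 2.7], [-1.18, 4.32], [0.11, 2.71], [-2.7, 2.7]. Speed limits (rad/s): [2.57, 2.57, 3.14, 3.14, 3.14, 3.14].

## Interface

Orientations are given as a rotation vector (axis times angle).
In Python, from cell import env, cams gives the robot as it stands.
- The arm moves only by the tool send_rows, never from a script. Its argument "targets" is one flat list of numbers, 7 for each row, row after row: the shift along the world's x, y, z in cm, then the turn, a rotation vector about the world's x, y, z in degrees, then the gripper command: -1 is fully open, 1 is shut, values between are in proportion. In form: [dx, dy, dz, rx, ry, rz, jaw, dx, dy, dz, rx, ry, rz, jaw, ...]. A call has exactly 8 rows; each row shifts and turns the commanded pose from where the row before left it; what a row does not reach is not made up. A row lasts 1/12 s, in which the tool goes at most 41.7 mm and 7.16 degrees, less where a joint would pass 70% of its speed; a pose out of reach is approached as far as the arm can. A call is refused whole if a number of a shift passes 4.17 or a number of a turn 7.16, either way. A call with a gripper value outside its range is refused whole. The fingers move at their own pace and stop on an object; "force" is the grip in N (left out, the last holds). Time passes only in rows, so rows that do not move let the fingers close, or fill a call up. It gives the time, the measured TCP pose, the force and the opening at its end, in the units of the state.
- env.get_state(): the state, without advancing time (a new reading comes with each control period).
- cams.read_camera(name): name is "side" or "top" or "wrist"; returns a dict with "frame" (480x640x3 uint8, blue, green, red), "range_z" (480x640 float32, m along the optical axis (not along the pixel's ray), 0 where there is no reading), "fx", "fy", "cx", "cy" (pixels), "T" (4x4, takes a point from camera to world coordinates); the wrist camera has in their place "tool_from_camera" (4x4, takes a point from camera to tool coordinates, whose origin is the TCP and whose axes are the tool frame's). Camera axes: x right, y down, z forward; pixel columns grow to the right and rows downward; lengths in m; the calibration is good to about 2 mm. A picture is of the moment at which its call begins: read the wrist's pose just before it.
- env.finish_job(): hands the job in, once; it reports no verdict.
The state is a dict: "t": time; "q": joint angles; "qvel": joint speeds; "joint_efforts": joint torques, N m; "tool_pos": TCP position; "eef_rot": TCP orientation; "wrist_force": force on the tool from outside, world axes, zero at the start; "moment": the same for the moment, N m; "opening": opening from 0.0 (shut) to 1.0 (fully open).
Only numpy, scipy, OpenCV 4.12 (cv2) and the standard library are available. Lean on these libraries where they do the work, as an engineer would, in place of code of your own. Each camera call takes 0.05 s, during which the arm holds its last target. There are 200 camera calls.

## Working session

There is one attempt and no reset: what is moved stays moved. The work goes in short steps, Python scripts to look and compute and a tool call to move; the robot and the scene stay as the last step left them, time stands still between calls to the robot, and variables do not carry over. Pictures are saved under pics/ and viewed, about 8 in all and at most 12, crops included, and the job is handed in when it is done.

Besides the shell and the picture viewer there is one more tool, called after "Call:" in YAML: its name, and indented under it one key for each argument. send_rows: Moves the arm, as the interface text tells. Its arguments: {"type":"object","properties":{"targets":{"type":"array","items":{"type":"number"}},"force":{"type":"number"}},"required":["targets"]}

```bash
mkdir -p pics; ls; python3 - <<'E'
from cell import env,cams
import cv2,numpy as np
for n in("top","side"):
    c=cams.read_camera(n); np.savez(f"pics/{n}0.npz",**{k:c[k] for k in c}); cv2.imwrite(f"pics/{n}0.png",c["frame"])
    print(n,c["fx"],c["cx"],c["cy"],np.round(c["T"],3).tolist())
print(env.get_state(), env.grip_point_offset)
E
```

```text
pics
top 478.4303093979048 322.21395625799397 237.75608773748206 [[0.028, -0.997, 0.07, 0.492], [-0.999, -0.03, -0.024, 0.017], [0.026, -0.07, -0.997, 1.055], [0.0, 0.0, 0.0, 1.0]]
side 514.2749679294691 321.4393192728105 239.58807514089074 [[-0.992, -0.086, 0.088, 0.487], [-0.123, 0.688, -0.715, 0.724], [0.001, -0.721, -0.693, 0.817], [0.0, 0.0, 0.0, 1.0]]
{'t': 0.1, 'q': array([-1.43597177e+00,  2.76542924e-01,  1.50598722e+00, -2.72891929e-05,
        1.36070687e+00, -1.21003632e-01]), 'qvel': array([ 0.00055506, -0.00084735, -0.00324316, -0.0007988 ,  0.0014519 ,
        0.00080591]), 'joint_efforts': array([ 1.18941345e-03, -4.17700624e+01, -2.46405351e+01, -1.93378623e-04,
        5.82840876e-03,  1.74823686e-06]), 'tool_pos': array([ 0.14542245, -0.55582823,  0.23052754]), 'eef_rot': array([-2.48577814e+00,  1.91921171e+00,  1.86776239e-03]), 'wrist_force': array([-0.18061392,  0.24526525, -0.7085474 ]), 'moment': array([-0.01940409,  0.01220853, -0.0291601 ]), 'opening': 1.0002462341148892} 0.0187
```

View pics/top0.png

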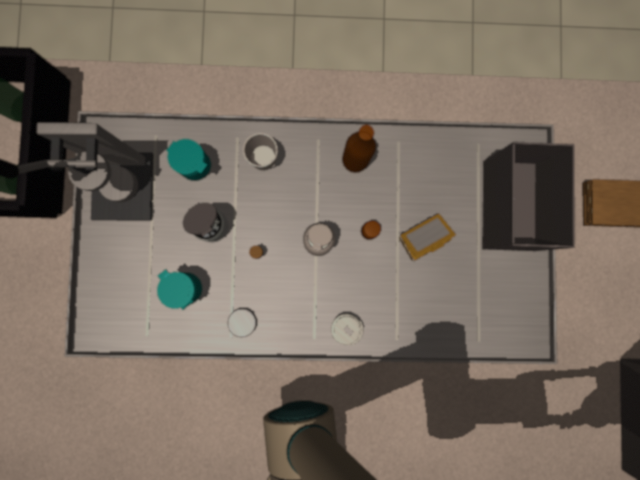

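View pics/side0.png

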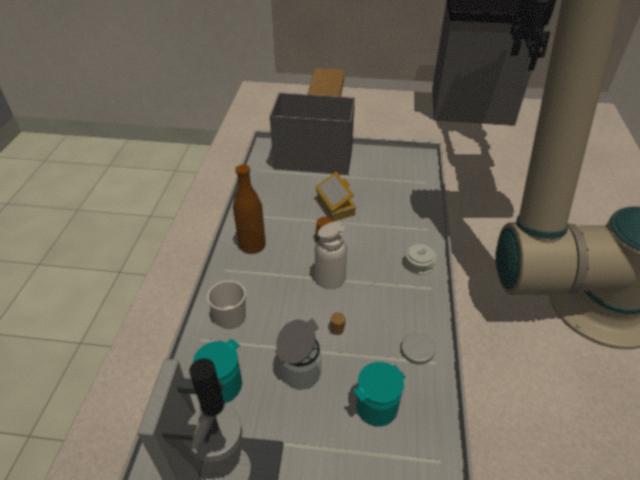

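The top view shows the jar at (203,222), flask at (319,238), tin at (428,237), vial at (371,229) and cork at (257,252); the turquoise look-alikes are at (188,158) and (180,290). The side view shows the open lids. Next I'll look at crops of these and at the depth readings.

```bash
cat > h.py <<'E'
import numpy as np
def cloud(c,T=None):
    z=c["range_z"];v,u=np.mgrid[:480,:640]
    P=np.stack([(u-c["cx"])/c["fx"]*z,(v-c["cy"])/c["fy"]*z,z],-1)
    T=c["T"] if T is None else T
    return P@T[:3,:3].T+T[:3,3]
E
python3 - <<'E'
import numpy as np,cv2
from h import cloud
t=dict(np.load("pics/top0.npz"));s=dict(np.load("pics/side0.npz"))
def crop(f,x,y,w=64,h=64): return cv2.resize(np.clip(f[y:y+h,x:x+w]*1.5,0,255).astype(np.uint8),(256,256),interpolation=cv2.INTER_CUBIC)
cv2.imwrite("pics/crops.png",np.vstack([np.hstack([crop(t["frame"],*p) for p in((288,206),(172,190),(396,206))]),np.hstack([crop(s["frame"],*p) for p in((298,215,80,80),(262,310,80,80),(305,165,64,64))])]))
for n,c,boxes in(("top",t,dict(flask=(300,215,340,258),jar=(180,200,225,243),tin=(398,210,458,262),vial=(360,218,384,240),cork=(247,243,267,260))),("side",s,dict(flask=(312,220,350,290),jar=(272,315,325,390),tin=(314,170,358,220)))):
    W=cloud(c);ok=c["range_z"]>0
    for k,(a,b,d,e) in boxes.items():
        w=W[b:e,a:d][ok[b:e,a:d]];m=w[w[:,2]>.02]
        print(n,k,len(m),"z pct",np.round(np.percentile(m[:,2],[1,10,50,90,99]),3),"xy min",m.min(0).round(3),"max",m.max(0).round(3))
        q=w[w[:,2]<.012]; print("   floor z",len(q),np.median(q[:,2]).round(4) if len(q) else "")
E
```

```text
top flask 847 z pct [0.042 0.094 0.135 0.15  0.156] xy min [ 0.526 -0.032  0.021] max [0.591 0.033 0.158]
   floor z 865 0.0037
top jar 1283 z pct [0.029 0.068 0.104 0.125 0.135] xy min [0.549 0.197 0.021] max [0.625 0.272 0.138]
   floor z 637 0.0039
top tin 1484 z pct [0.029 0.039 0.057 0.07  0.075] xy min [ 0.52  -0.289  0.021] max [ 0.623 -0.174  0.077]
   floor z 1607 0.0038
top vial 296 z pct [0.024 0.043 0.061 0.064 0.065] xy min [ 0.565 -0.13   0.021] max [ 0.604 -0.091  0.067]
   floor z 220 0.0039
top cork 159 z pct [0.026 0.039 0.043 0.046 0.047] xy min [0.516 0.118 0.026] max [0.544 0.146 0.049]
   floor z 180 0.0038
side flask 1833 z pct [0.022 0.037 0.094 0.144 0.156] xy min [ 0.525 -0.121  0.02 ] max [0.602 0.036 0.16 ]
   floor z 730 0.0062
side jar 2498 z pct [0.022 0.041 0.099 0.125 0.136] xy min [0.548 0.204 0.02 ] max [0.624 0.273 0.139]
   floor z 1372 0.0059
side tin 1235 z pct [0.021 0.029 0.055 0.072 0.077] xy min [ 0.519 -0.366  0.02 ] max [ 0.621 -0.115  0.079]
   floor z 795 0.0065
```

View pics/crops.png

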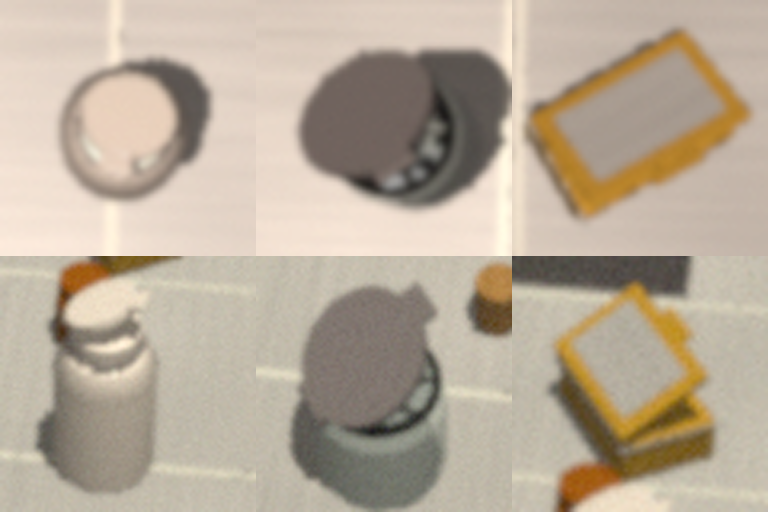

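```bash
python3 - <<'E'
import numpy as np,cv2
from h import cloud
rng=np.random.default_rng(0)
t=dict(np.load("pics/top0.npz"));s=dict(np.load("pics/side0.npz"))
obj=dict(flask=((300,215,340,258),(312,220,350,262),.124,.023,.036,.023,.003+.130),jar=((180,200,225,243),(272,315,325,385),.08,.037,.060,.037,.089),tin=((398,210,458,262),(314,170,358,220),.034,.031,.050,.031,.043))
for k,(bt,bs,zmin,hx,d,off,zs) in obj.items():
  for n,c,b in(("top",t,bt),("side",s,bs)):
    W=cloud(c)[b[1]:b[3],b[0]:b[2]]; m=W[(c["range_z"][b[1]:b[3],b[0]:b[2]]>0)&(W[...,2]>zmin+.008)]
    ctr=np.median(m,0); m=m[np.linalg.norm((m-ctr)[:,:2],axis=1)<.07]
    best=None
    for _ in range(800):
        p=m[rng.choice(len(m),3,False)];nn=np.cross(p[1]-p[0],p[2]-p[0]);l=np.linalg.norm(nn)
        if l<1e-6: continue
        nn/=l; nn*=np.sign(nn[2]); 
        if nn[2]<.75: continue
        i=abs((m-p[0])@nn)<.0025
        if best is None or i.sum()>best.sum(): best=i
    for _ in range(3):
        q=m[best];c0=q.mean(0);nn=np.linalg.svd(q-c0)[2][2];nn*=np.sign(nn[2]);best=abs((m-c0)@nn)<.003
    q=m[best]; ang=np.arccos(nn[2]); up=-nn[:2]/np.linalg.norm(nn[:2])  # uphill = tab dir
    e1=np.r_[up*np.cos(ang),np.sin(ang)]; e2=np.cross(nn,e1)
    a=(q-c0)@e1;bb=(q-c0)@e2
    # central extents robust
    lo,hi=np.percentile(a,[.5,99.5]);bl,bh=np.percentile(bb,[.5,99.5])
    C=c0+e2*(bl+bh)/2
    base=C+e1*lo; 
    spot=base+e1*d; shut=base[:2]+up*d; axis=base[:2]+up*off
    print(k,n,len(q),"ang",ang.round(3),"tabdir",up.round(3),"yaw_tab",np.degrees(np.arctan2(up[1],up[0])).round(1),"len",(hi-lo).round(4),"wid",(bh-bl).round(4),"mean a from lo",-lo.round(4))
    print("   hinge",base.round(4),"spot",spot.round(4),"shutspot",shut.round(4),"axis",axis.round(4))
E
```

```text
flask top 419 ang 0.423 tabdir [-0.971  0.239] yaw_tab 166.1 len 0.0545 wid 0.0424 mean a from lo 0.0259
   hinge [ 0.5826 -0.0054  0.1335] spot [0.5507 0.0025 0.1483] shutspot [0.5476 0.0033] axis [5.603e-01 2.000e-04]
flask side 277 ang 0.413 tabdir [-0.972  0.234] yaw_tab 166.4 len 0.054 wid 0.0455 mean a from lo 0.0259
   hinge [ 0.5814 -0.0052  0.136 ] spot [0.5493 0.0025 0.1505] shutspot [0.5464 0.0033] axis [5.59e-01 2.00e-04]
jar top 837 ang 0.587 tabdir [-0.811 -0.585] yaw_tab -144.2 len 0.0825 wid 0.0706 mean a from lo 0.0403
   hinge [0.617  0.2561 0.09  ] spot [0.5765 0.2269 0.1233] shutspot [0.5683 0.221 ] axis [0.587  0.2345]
jar side 1390 ang 0.601 tabdir [-0.808 -0.589] yaw_tab -143.9 len 0.0829 wid 0.0713 mean a from lo 0.0393
   hinge [0.616  0.2569 0.0905] spot [0.576  0.2278 0.1244] shutspot [0.5675 0.2216] axis [0.5861 0.2351]
tin top 1211 ang 0.482 tabdir [-0.854 -0.521] yaw_tab -148.6 len 0.0694 wid 0.0966 mean a from lo 0.0334
   hinge [ 0.5997 -0.2134  0.0434] spot [ 0.5619 -0.2365  0.0666] shutspot [ 0.557  -0.2395] axis [ 0.5732 -0.2296]
tin side 783 ang 0.491 tabdir [-0.852 -0.523] yaw_tab -148.5 len 0.0705 wid 0.0983 mean a from lo 0.0333
   hinge [ 0.5992 -0.2127  0.0448] spot [ 0.5617 -0.2357  0.0683] shutspot [ 0.5566 -0.2388] axis [ 0.5728 -0.2289]
```

Two views agree to about 2 mm and the heights fit (flask lid hinge at about 0.133, jar 0.09, tin 0.044). I'm shutting the fingers and going above the flask.

Call:
send_rows:
  targets: [1.67,2.33,0,0,0,0,1,1.67,2.33,0,0,0,0,1,1.67,2.33,0,0,0,0,1,1.67,2.33,0,0,0,0,1,1.67,2.33,0,0,0,0,1,1.67,2.33,0,0,0,0,1,1.67,2.33,0,0,0,0,1,1.67,2.33,0,0,0,0,1]
  force: 20

```text
t: 0.77
tool_pos: [0.2795, -0.3684, 0.231]
eef_rot: [-2.486, 1.92, 0.001]
wrist_force: [0.3, -0.2, 0.4]
opening: 0.0
```

Call:
send_rows:
  targets: [1.67,2.33,0,0,0,0,1,1.67,2.33,0,0,0,0,1,1.67,2.33,0,0,0,0,1,1.67,2.33,0,0,0,0,1,1.67,2.33,0,0,0,0,1,1.67,2.33,0,0,0,0,1,1.67,2.33,0,0,0,0,1,1.67,2.33,0,0,0,0,1]

```text
t: 1.43
tool_pos: [0.413, -0.1821, 0.2311]
eef_rot: [2.486, -1.92, -0.001]
wrist_force: [0.8, -0.9, 0.3]
opening: 0.001
```

Call:
send_rows:
  targets: [1.67,2.33,0,0,0,0,1,1.67,2.33,0,0,0,0,1,1.67,2.33,0,0,0,0,1,1.67,2.33,0,0,0,0,1,1.67,2.33,0,0,0,0,1,1.67,2.33,0,0,0,0,1,1.67,2.33,0,0,0,0,1,1.67,2.33,0,0,0,0,1]

```text
t: 2.1
tool_pos: [0.5466, 0.0042, 0.2309]
eef_rot: [2.486, -1.919, -0.001]
wrist_force: [0.4, 0.1, -0.7]
opening: -0.0
```

Call:
send_rows:
  targets: [0,0,-0.9,0,0,0,1,0,0,-0.9,0,0,0,1,0,0,-0.9,0,0,0,1,0,0,-0.9,0,0,0,1,0,0,-0.9,0,0,0,1,0,0,-0.9,0,0,0,1,0,0,-0.6,0,0,0,1,0,0,-0.4,0,0,0,1]

```text
t: 2.77
tool_pos: [0.5456, 0.0024, 0.1662]
eef_rot: [2.485, -1.92, -0.002]
wrist_force: [0.3, -0.8, 0.1]
opening: -0.001
```

Call:
send_rows:
  targets: [0,0,-0.3,0,0,0,1,0,0,-0.3,0,0,0,1,0,0,-0.3,0,0,0,1,0,0,-0.3,0,0,0,1,0,0,-0.3,0,0,0,1,0,0,-0.3,0,0,0,1,0,0,-0.3,0,0,0,1,0,0,-0.2,0,0,0,1]

```text
t: 3.43
tool_pos: [0.5461, 0.0029, 0.1441]
eef_rot: [2.487, -1.92, -0.0]
wrist_force: [0.2, 0.4, 0.8]
opening: -0.002
```

Call:
send_rows:
  targets: [0,0,-0.2,0,0,0,1,0,0,-0.2,0,0,0,1,0,0,-0.2,0,0,0,1,0,0,-0.15,0,0,0,1,0,0,-0.15,0,0,0,1,0,0,-0.1,0,0,0,1,0,0,0,0,0,0,1,0,0,0,0,0,0,1]

```text
t: 4.1
tool_pos: [0.5464, 0.0028, 0.1342]
eef_rot: [-2.487, 1.92, -0.0]
wrist_force: [-0.1, 0.3, -0.6]
opening: -0.003
```

Call:
send_rows:
  targets: [0,0,-0.1,0,0,0,1,0,0,-0.1,0,0,0,1,0,0,-0.1,0,0,0,1,0,0,0,0,0,0,1,0,0,0,0,0,0,1,0,0,0,0,0,0,1,0,0,0,0,0,0,1,0,0,0,0,0,0,1]

```text
t: 4.77
tool_pos: [0.5464, 0.0029, 0.1316]
eef_rot: [-2.487, 1.92, -0.001]
wrist_force: [-0.8, 0.3, 5.3]
opening: 0.002
```

```bash
python3 - <<'E'
from cell import env,cams
import cv2,numpy as np
c=cams.read_camera("side");f=c["frame"][200:300,280:400]
cv2.imwrite("pics/s1.png",cv2.resize(np.clip(f*1.4,0,255).astype(np.uint8),(600,500),interpolation=cv2.INTER_CUBIC))
print(env.get_state()["wrist_force"],env.get_state()["tool_pos"])
E
```

```text
[-1.27384345  0.04246761  5.24002997] [0.54644357 0.00287445 0.13156628]
```

View pics/s1.png

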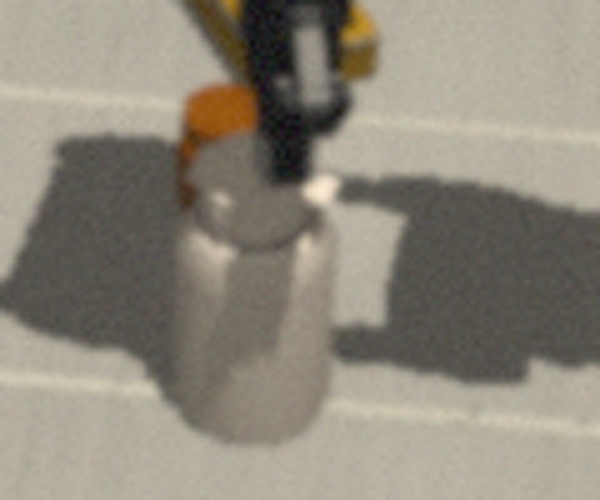

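The picture shows the lid flat on the flask with the fingertips on it, and the 5 N reading at 1.5 mm of give agrees. I'll lift and go to the jar.

Call:
send_rows:
  targets: [0,0,0.4,0,0,0,1,0,0,0.8,0,0,0,1,0,0,0.8,0,0,0,1,0,0,0.8,0,0,0,1,0,0,0.8,0,0,0,1,0,0,0.8,0,0,0,1,0,0,0.8,0,0,0,1,0,0,0.8,0,0,0,1]

```text
t: 5.48
tool_pos: [0.5463, 0.0029, 0.1923]
eef_rot: [-2.487, 1.92, -0.001]
wrist_force: [0.2, -0.3, -0.2]
opening: 0.0
```

Call:
send_rows:
  targets: [0.2,2.73,0,0,0,0,1,0.27,2.73,0,0,0,0,1,0.28,2.73,0,0,0,0,1,0.28,2.73,0,0,0,0,1,0.28,2.73,0,0,0,0,1,0.28,2.73,0,0,0,0,1,0.28,2.73,0,0,0,0,1,0.28,2.73,0,0,0,0,1]

```text
t: 6.15
tool_pos: [0.5678, 0.2226, 0.1919]
eef_rot: [-2.487, 1.92, -0.0]
wrist_force: [0.4, -0.4, 0.5]
opening: 0.001
```

Call:
send_rows:
  targets: [0,0,-0.8,0,0,0,1,0,0,-0.8,0,0,0,1,0,0,-0.8,0,0,0,1,0,0,-0.8,0,0,0,1,0,0,-0.6,0,0,0,1,0,0,-0.5,0,0,0,1,0,0,-0.4,0,0,0,1,0,0,-0.3,0,0,0,1]

```text
t: 6.82
tool_pos: [0.5677, 0.2207, 0.1408]
eef_rot: [2.485, -1.921, -0.0]
wrist_force: [0.2, 1.1, 0.7]
opening: 0.001
```

Call:
send_rows:
  targets: [0,0,-0.3,0,0,0,1,0,0,-0.3,0,0,0,1,0,0,-0.3,0,0,0,1,0,0,-0.3,0,0,0,1,0,0,-0.3,0,0,0,1,0,0,-0.3,0,0,0,1,0,0,-0.3,0,0,0,1,0,0,-0.3,0,0,0,1]

```text
t: 7.48
tool_pos: [0.5678, 0.2213, 0.1171]
eef_rot: [-2.487, 1.92, -0.0]
wrist_force: [-0.5, -0.4, 1.4]
opening: 0.001
```

Call:
send_rows:
  targets: [0,0,-0.3,0,0,0,1,0,0,-0.3,0,0,0,1,0,0,-0.3,0,0,0,1,0,0,-0.3,0,0,0,1,0,0,-0.3,0,0,0,1,0,0,-0.3,0,0,0,1,0,0,-0.3,0,0,0,1,0,0,-0.2,0,0,0,1]

```text
t: 8.15
tool_pos: [0.5676, 0.2212, 0.0938]
eef_rot: [2.486, -1.92, -0.0]
wrist_force: [-0.2, -0.5, 1.3]
opening: 0.0
```

Call:
send_rows:
  targets: [0,0,-0.2,0,0,0,1,0,0,-0.15,0,0,0,1,0,0,-0.1,0,0,0,1,0,0,-0.1,0,0,0,1,0,0,-0.1,0,0,0,1,0,0,0,0,0,0,1,0,0,0,0,0,0,1,0,0,0,0,0,0,1]

```text
t: 8.82
tool_pos: [0.5678, 0.2213, 0.0881]
eef_rot: [-2.487, 1.92, -0.0]
wrist_force: [-1.3, -0.4, 2.9]
opening: 0.005
```

Call:
send_rows:
  targets: [0,0,-0.1,0,0,0,1,0,0,0,0,0,0,1,0,0,0,0,0,0,1,0,0,0,0,0,0,1,0,0,0,0,0,0,1,0,0,0,0,0,0,1,0,0,0,0,0,0,1,0,0,0,0,0,0,1]

```text
t: 9.48
tool_pos: [0.5678, 0.2213, 0.0872]
eef_rot: [-2.487, 1.92, -0.0]
wrist_force: [-2.5, -0.1, 5.1]
opening: -0.001
```

Call:
send_rows:
  targets: [0,0,0.4,0,0,0,1,0,0,0.9,0,0,0,1,0,0,1.5,0,0,0,1,0,0,1.7,0,0,0,1,0,0,1.7,0,0,0,1,0,0,1.7,0,0,0,1,0,0,1.7,0,0,0,1,0,0,1.4,0,0,0,1]

```text
t: 10.15
tool_pos: [0.5684, 0.2215, 0.1986]
eef_rot: [-2.485, 1.919, -0.002]
wrist_force: [-0.0, -0.3, 0.2]
opening: 0.001
```

Call:
send_rows:
  targets: [-0.1,-2.0,0,0,0,0,1,-0.07,-3.0,0,0,0,0,1,-0.07,-3.0,0,0,0,0,1,-0.07,-3.0,0,0,0,0,1,-0.07,-3.0,0,0,0,0,1,-0.07,-3.0,0,0,0,0,1,-0.07,-3.0,0,0,0,0,1,-0.07,-3.0,0,0,0,0,1]

```text
t: 10.82
tool_pos: [0.562, -0.0101, 0.1973]
eef_rot: [-2.486, 1.919, -0.001]
wrist_force: [0.1, 0.6, -0.2]
opening: -0.001
```

Call:
send_rows:
  targets: [-0.1,-3.0,0,0,0,0,1,-0.07,-3.0,0,0,0,0,1,-0.07,-3.0,0,0,0,0,1,-0.07,-3.0,0,0,0,0,1,-0.07,-3.0,0,0,0,0,1,-0.07,-3.0,0,0,0,0,1,-0.07,-3.0,0,0,0,0,1,0,-2.0,0,0,0,0,1]

```text
t: 11.48
tool_pos: [0.5567, -0.2418, 0.1972]
eef_rot: [2.485, -1.921, 0.003]
wrist_force: [0.6, 0.5, 1.3]
opening: 0.001
```

```bash
cat > chk.py <<'E'
from cell import cams
import numpy as np,cv2
from h import cloud
def plane(c,bx,zmin):
    a,b,d,e=bx;W=cloud(c)[b:e,a:d].reshape(-1,3);m=W[(c["range_z"][b:e,a:d].ravel()>0)&(W[:,2]>zmin)]
    for _ in range(6):
        A=np.c_[m[:,:2],np.ones(len(m))];s=np.linalg.lstsq(A,m[:,2],rcond=None)[0];r=abs(A@s-m[:,2]);k=r<max(.003,2*r.std());m=m[k]
    return len(m),np.arctan(np.hypot(*s[:2])).round(3),m.mean(0).round(4),((m.min(0)+m.max(0))/2).round(4)
for n,B in(("side",dict(flask=(312,220,350,262),jar=(272,315,330,390),tin=(314,170,358,220))),("top",dict(flask=(300,215,340,258),jar=(180,200,225,243),tin=(398,210,458,262)))):
    c=cams.read_camera(n);cv2.imwrite(f"pics/{n}_chk.png",c["frame"])
    for k,z in(("flask",.124),("jar",.08),("tin",.036)): print(n,k,*plane(c,B[k],z))
E
python3 chk.py
```

```text
side flask 340 0.022 [0.5553 0.0022 0.1356] [0.5542 0.0011 0.1354]
side jar 1355 0.005 [0.5822 0.2337 0.0918] [0.5816 0.2334 0.0918]
side tin 733 0.473 [ 0.5736 -0.2265  0.0605] [ 0.5753 -0.2272  0.0608]
top flask 461 0.013 [0.5567 0.0012 0.1337] [5.552e-01 3.000e-04 1.337e-01]
top jar 1038 0.003 [0.5838 0.2324 0.0901] [0.5836 0.2331 0.09  ]
top tin 887 0.485 [ 0.5807 -0.2278  0.0558] [ 0.5829 -0.2267  0.0588]
```

View pics/side_chk.png

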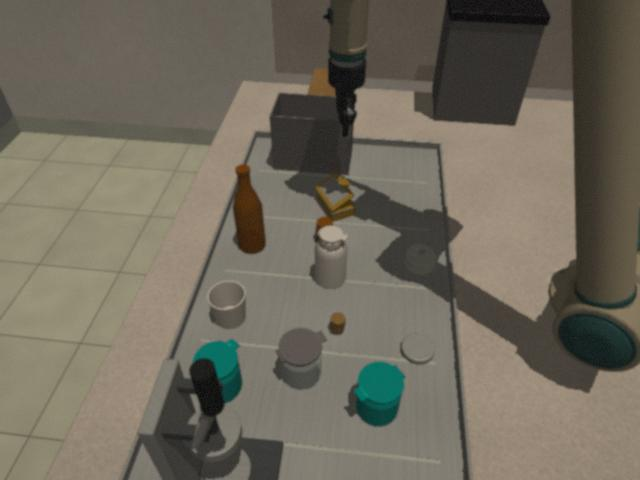

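The picture shows the flask (330,235) and jar (300,345) lids flat, measured at 0.02 and 0.005 rad. The tin at (335,195) is still open. I'm descending on the tin.

Call:
send_rows:
  targets: [0,0,-1.5,0,0,0,1,0,0,-1.8,0,0,0,1,0,0,-1.8,0,0,0,1,0,0,-1.8,0,0,0,1,0,0,-1.6,0,0,0,1,0,0,-1.2,0,0,0,1,0,0,-0.8,0,0,0,1,0,0,-0.5,0,0,0,1]

```text
t: 12.25
tool_pos: [0.5564, -0.2376, 0.086]
eef_rot: [-2.487, 1.919, 0.002]
wrist_force: [0.4, 0.1, 0.4]
opening: -0.0
```

Call:
send_rows:
  targets: [0,0,-0.3,0,0,0,1,0,0,-0.3,0,0,0,1,0,0,-0.3,0,0,0,1,0,0,-0.3,0,0,0,1,0,0,-0.3,0,0,0,1,0,0,-0.3,0,0,0,1,0,0,-0.3,0,0,0,1,0,0,-0.3,0,0,0,1]

```text
t: 12.92
tool_pos: [0.5568, -0.2389, 0.0628]
eef_rot: [2.486, -1.92, 0.001]
wrist_force: [0.2, -0.6, 0.2]
opening: 0.004
```

Call:
send_rows:
  targets: [0,0,-0.3,0,0,0,1,0,0,-0.3,0,0,0,1,0,0,-0.2,0,0,0,1,0,0,-0.2,0,0,0,1,0,0,-0.2,0,0,0,1,0,0,-0.1,0,0,0,1,0,0,0,0,0,0,1,0,0,0,0,0,0,1]

```text
t: 13.58
tool_pos: [0.5567, -0.2386, 0.0497]
eef_rot: [-2.486, 1.92, 0.0]
wrist_force: [1.2, -0.1, 0.1]
opening: 0.001
```

Call:
send_rows:
  targets: [0,0,-0.2,0,0,0,1,0,0,-0.2,0,0,0,1,0,0,-0.1,0,0,0,1,0,0,-0.1,0,0,0,1,0,0,-0.1,0,0,0,1,0,0,-0.1,0,0,0,1,0,0,0,0,0,0,1,0,0,0,0,0,0,1]

```text
t: 14.25
tool_pos: [0.5566, -0.2388, 0.0421]
eef_rot: [2.487, -1.92, 0.0]
wrist_force: [-1.9, -0.8, 3.0]
opening: -0.004
```

Contact at the shut height. One more millimetre, then up and away to the front.

Call:
send_rows:
  targets: [0,0,-0.1,0,0,0,1,0,0,0,0,0,0,1,0,0,0,0,0,0,1,0,0,0,0,0,0,1,0,0,0,0,0,0,1,0,0,0,0,0,0,1,0,0,0,0,0,0,1,0,0,0,0,0,0,1]

```text
t: 14.92
tool_pos: [0.5567, -0.2388, 0.0412]
eef_rot: [2.487, -1.92, 0.001]
wrist_force: [-1.5, 0.5, 5.5]
opening: -0.0
```

Call:
send_rows:
  targets: [0,0,0.4,0,0,0,1,0,0,1,0,0,0,1,0,0,2,0,0,0,1,0,0,2.5,0,0,0,1,0,0,2.5,0,0,0,1,0,0,2.5,0,0,0,1,0,0,2.5,0,0,0,1,0,0,2.5,0,0,0,1]

```text
t: 15.58
tool_pos: [0.5567, -0.2383, 0.2015]
eef_rot: [-2.486, 1.919, -0.0]
wrist_force: [0.5, -0.1, -0.1]
opening: 0.002
```

Call:
send_rows:
  targets: [-2.5,-1.5,0,0,0,0,1,-3,-2,0,0,0,0,1,-3,-2,0,0,0,0,1,-3,-2,0,0,0,0,1,-3,-2,0,0,0,0,1,-3,-2,0,0,0,0,1,-3,-2,0,0,0,0,1,-2,-1.5,0,0,0,0,1]

```text
t: 16.25
tool_pos: [0.3293, -0.3896, 0.2003]
eef_rot: [2.485, -1.921, 0.0]
wrist_force: [-0.2, 0.7, -0.1]
opening: -0.002
```

```bash
python3 chk.py
```

```text
side flask 338 0.032 [0.5549 0.0021 0.1357] [0.5544 0.0009 0.1355]
side jar 1359 0.005 [0.5825 0.2337 0.0918] [0.5817 0.2332 0.0918]
side tin 694 0.007 [ 0.569  -0.2295  0.0463] [ 0.5703 -0.2317  0.0462]
top flask 456 0.005 [0.5569 0.0011 0.1339] [5.561e-01 4.000e-04 1.338e-01]
top jar 1039 0.003 [0.5837 0.2322 0.09  ] [0.5836 0.2327 0.09  ]
top tin 1254 0.006 [ 0.5703 -0.2309  0.0437] [ 0.5714 -0.2305  0.0437]
```

View pics/top_chk.png

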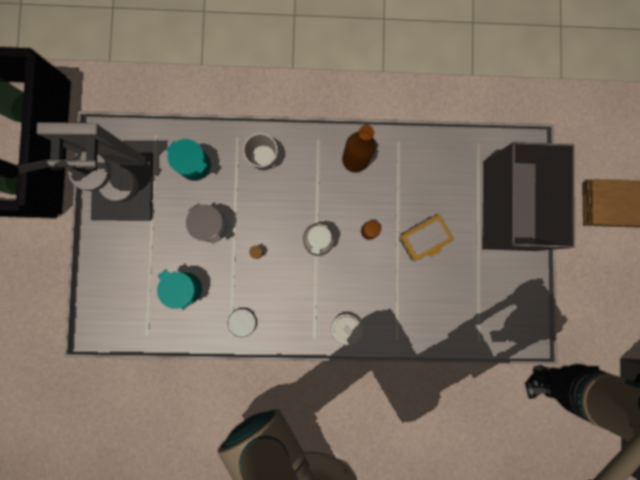

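The picture shows all three lids flat, at (319,238), (205,223) and (428,237). The bystanders are at the same pixels as before and the arm is clear.

```bash
python3 -c "
from cell import env
print(env.finish_job())"
```

```text
the job is handed in; nothing more can be done
None
```

I tapped the three lids shut with the closed fingertips, in the order asked: flask, then jar, then tin. The job was handed in at about 16 s, with the arm well clear of everything.

- **Tap force:** each tap read about 5 N at its end, against the 25 N limit.
- **Lid angles at the last check:** all three count as shut (0.12 rad or less). The flask read 0.005 rad from the top camera and 0.032 rad from the side, the jar 0.003 to 0.005 rad and the tin about 0.006 rad.
- **Positions:** the flask, jar and tin stayed where they were to within a few millimetres. The bystanders sit at the same places in the top picture as before.
- **Disagreements:** the side camera reads heights 2 to 2.5 mm higher than the top one, about the size of the 2 mm calibration tolerance. The flask's angle is noisy because its lid is small in the pictures. No check failed.

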